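Clear the tartlet press and hold its cycle key turned

TASK

Lift the lined tartlet tin out of the open press die and stand it upright on the wooden board, without dropping it. Then take the flat-headed key from the key stand (not the round-headed one), push it fully home in the keyhole on top of the press's control box and turn it a quarter turn clockwise, seen from above; the lock springs back, so finish while still gripping the key and holding it turned. Leave everything else on the table where it is.

Things in the scene. Friction and masses are not known exactly. Their poses are not given: they have to be found in the camera images.
- cavity (a point): centre of the mouth of the die's round cavity, in the die's flat top 35 mm above the table. The die is a fixed aluminium block 120 x 120 mm; the cavity is 60 mm across, 14 mm deep. The press's grey top platen, up to 38 mm high, lies folded open on the table beyond the block's +y side (this point's axes) with its black handle.
- tin_center (a point): centre, half-way up, of the round steel tartlet tin with a pastry lining: straight sided, open at the top, 56 mm outside diameter, 40 mm tall, wall 2 mm, about 70 g; z along its axis. It starts standing loose on the cavity's floor, so its rim stands 26 mm above the die's top; grip it across the outside of that part.
- key_center (a point): centre of the flat head of the steel key that stands head up, loose, in a slot of the key stand; about 80 g. Head 34 mm wide along this point's x, 9 mm thick along y (grip it across y), 36 mm tall along z (18 mm above and below this point). The key is the same turned half round about z. The two keys' places in the stand may be swapped.
- key: the same key, same axes; origin 26 mm below the head's centre, in the underside of a round collar (20 mm diameter, 8 mm tall) that stops the key on the stand's or the lock's top. Below the origin: a round shank 6 mm thick, 8.5 mm long, then a flat blade 22 mm wide (x), 6 mm thick (y), 16 mm long, its last 6 mm tapered. The tip is 24.5 mm below the origin.
- keyhole (a point): centre of the keyhole in the flat steel top of the control box (100 x 100 x 60 mm, fixed; top 60 mm above the table). The hole is a slot 26 mm long along this point's x and 10 mm wide along y. The key goes straight down, blade along x, either way round, and is home when its collar rests on the box's top, the head's centre 26 mm above this point.
- lock: the control box, same axes; origin at the centre of its underside, below the keyhole. Its top is 6 mm thick; under it the turning cylinder has a slot 24 x 8 mm. Sticky spring pins on both sides of that slot rub on the blade from about 10 mm deep to home: expect 5 to 20 N of push, eased by a small wiggle. The key turns only when home, with its blade below the 6 mm top.
- tin: the same tin; origin at the centre of its underside
- board_top (a point): centre of the top face, 15 mm above the table, of the square wooden board 140 x 140 mm, fixed; x and y along its sides. The tin goes here.
- stand: fixed wooden key stand, 140 (x) x 50 (y) x 40 mm tall, origin at the centre of its underside; two slots 25 x 9 mm and 28 mm deep, long side along x, at x = -40 and +40 mm hold the two keys.
- other_key_center (a point): centre of the round knob head (26 mm diameter, 36 mm tall) of the other steel key in the stand, which belongs to another machine: leave it.
- cylinder (a joint): turn of the lock cylinder, rad: 0 at rest (slot in line with the keyhole), growing clockwise seen from above, stop at 1.66. A quarter turn is 1.57. A spring pulls it back to 0 (0.03 N m at rest, 0.10 N m at a quarter turn). The blade has about 0.09 rad of play in it, so the cylinder lags the key by that.
- rolling_pin: bystander: wooden rolling pin, 56 mm thick, 420 mm long along y
- cutter_large: bystander: round steel pastry cutter, 72 mm across, 30 mm tall
- cutter_small: bystander: round steel pastry cutter, 56 mm across, 30 mm tall, open right through, nothing in it
- brush: bystander: pastry brush, 170 mm long, lying along its own x
- scraper: bystander: steel dough scraper with wooden grip, 110 mm wide
- bowl: bystander: white bowl of flour, 150 mm across, 60 mm tall
- sugar_jar: bystander: glass jar with steel lid, 68 mm across, 100 mm tall
There are look-alikes about, which are no part of the job. Of the things that look like the part that bears board_top, the smallest one is meant. Leave any green look-alike of the key alone.

How it is judged:
By the outcome, as a careful person would: the job done as asked, in the order asked, and still so for the second after the job is handed in, while the arm keeps its last pose, push and grip.
It also fails if it takes over 69 s, if anything falls off the work surface, if the arm or the gripper's body presses on something with over 40 N, if the wrist force passes 120 N, or if a joint passes its speed limit or range.

ROBOT

A 7-joint arm with a two-finger parallel gripper is mounted at the origin on the work surface. World frame = base frame: x ahead of the robot, y to its left, z up, the work surface at z = 0. Lengths are in m, angles in rad, forces in N, time in s.
With the tool pointing down it reaches from about 0.425 to 0.95 m from the base axis. Payload 4.7 kg.
Tool frame: the origin (TCP) lies on the centre line of the jaws, within the pads' length; the fingertips stand 25 mm ahead of it and the grasp point (between the pads) lies 6 mm ahead of it (tips_ahead is the distance from the TCP to the fingertips, in m); z points along the fingers, y is the line along which they close (so a half turn about z gives the same grasp; the last joint's range is limited). The gripper opens to 85 mm and grips with 20 to 120 N. Pads are 22 mm wide; open, the fingers measure 114 mm over their backs; the gripper's body (76 mm by 85 mm) begins 54 mm behind the grasp point. The pads swing forward as they close: fully open they stand 13 mm farther back than shut.
Start: joints at [-1.135, 0.469, -0.049, 1.532, 0.024, 1.141, -0.082], TCP at [0.303, 0.603, 0.256] pointing down, gripper open.
Joint ranges: [-2.59, 2.59], [-0.33, 1.99], [-1.39, 1.29], [0.1, 2.45], [-1.04, 4.18], [0.21, 1.99], [-2.66, 2.66]. Speed limits (rad/s): [2.57, 2.57, 3.14, 3.14, 3.14, 3.14, 3.14].

INTERFACE

Orientations are given as a rotation vector (axis times angle).
In Python, from bench import * gives the robot as it stands. The module is installed in compiled form; this text tells all that it offers.
- The arm moves only by the shell command python3 -m jog 'ROWS' [FORCE]. ROWS is JSON, a list of rows, each a list of 5 numbers: the shift along the world's x, y, z in m, then the turn about the world's z in degrees, then the finger opening in m, from 0 to 0.0854. In form: [[tx, ty, tz, yaw, jaw], ...]. A call has 1 to 5 rows; each row is the pose to reach, as a shift and turn from the pose commanded when the call began; what a row does not reach only later rows make up. A row lasts 1/8 s, in which the tool goes at most 62.5 mm and 10.7 degrees, less where a joint would pass 70% of its speed; a pose out of reach is approached as far as the arm can. A call with a gripper value outside its range is refused whole. The fingers move at their own pace and stop on an object; FORCE is the grip in N (left out, the last holds). Time passes only in rows, so rows that repeat a pose let the fingers close. It gives the time, the measured TCP pose, the force, the opening and the grip force at its end, in the units of the state.
- state(): the state, without advancing time (a new reading comes with each control period).
- get_image(name): name is "side" or "top" or "wrist"; returns a dict with "pixels" (384x512x3 uint8, blue, green, red), "fx", "fy", "cx", "cy" (pixels), "R" (3x3) and "t" (3): a world point X has camera coordinates R X + t. Camera axes: x right, y down, z forward; pixel columns grow to the right and rows downward; lengths in m; the calibration is good to about 2 mm. A picture is of the moment at which its call begins. There is no depth.
- close_job(): hands the job in; it is judged then, once.
The state is a dict: "t": time; "joint_positions": joint angles; "joint_velocities": joint speeds; "effort": joint torques, N m; "eef_pos": TCP position; "orientation": TCP orientation; "ft_force": force on the tool from outside, world axes, zero at the start; "moment": the same for the moment, N m; "width": finger opening in m; "grip_force": force on a finger pad.
Only numpy, scipy, OpenCV 4.12 (cv2) and the standard library are available. Lean on these libraries where they do the work, as an engineer would, in place of code of your own. Each camera call takes 0.05 s, during which the arm holds its last target. There are 200 camera calls.

## Working session

There is one attempt and no reset: what is moved stays moved. The work goes in short steps, Python scripts to look and compute and a shell command to move; the robot and the scene stay as the last step left them, time stands still between calls to the robot, and variables do not carry over. Pictures are saved under pics/ and viewed, at most 10 in all, crops included, and the job is handed in when it is done.

```bash
mkdir -p pics; cat > h.py <<'E'
from bench import *
import numpy as np, cv2
def ray(im,u,v):
    d=im["R"].T@np.array([(u-im["cx"])/im["fx"],(v-im["cy"])/im["fy"],1]); c=-im["R"].T@im["t"]; return c,d
def onz(im,u,v,z):
    c,d=ray(im,u,v); return c+d*(z-c[2])/d[2]
def proj(im,X):
    q=im["R"]@np.array(X)+im["t"]; return im["fx"]*q[0]/q[2]+im["cx"],im["fy"]*q[1]/q[2]+im["cy"]
E
python3 - <<'E'
from h import *
import pickle
for n in ("top","side"):
    im=get_image(n); pickle.dump(im,open(n+".pkl","wb")); cv2.imwrite(f"pics/{n}0.png",cv2.resize(im["pixels"],(768,576),interpolation=cv2.INTER_CUBIC))
    print(n,im["fx"],-im["R"].T@im["t"],im["R"].round(2).tolist())
s=state();print(s["t"],s["eef_pos"],s["orientation"],s["width"])
E
```

```text
top 418.9408849584811 [ 0.49193531 -0.06017747  1.19604135] [[0.0, -1.0, 0.01], [-1.0, -0.0, -0.03], [0.03, -0.01, -1.0]]
side 347.8752804843827 [ 0.33762313 -0.71510958  0.74499283] [[0.95, -0.31, -0.01], [-0.22, -0.65, -0.73], [0.22, 0.69, -0.68]]
0.1 [0.30237378 0.60295383 0.25536276] [-7.23556116e-01 -3.05677020e+00  2.73960112e-03] 0.08515780819714334
```

View pics/top0.png

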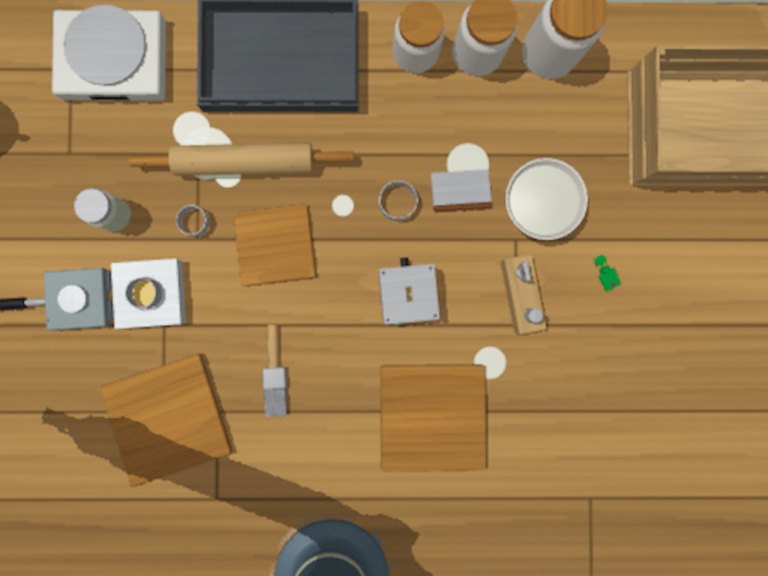

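View pics/side0.png

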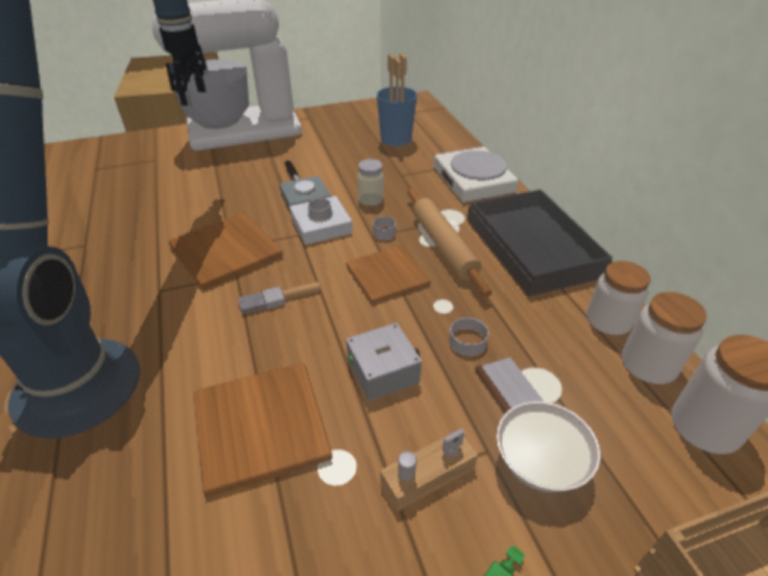

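Top view (768×576): die at (148,293) with the tin; smallest board at (275,245); control box keyhole at (409,294); stand from (518,258) to (531,332), with the flat key at (524,270) and the round one at (535,315). The green key at (607,272) stays untouched.

```bash
python3 - <<'E'
from h import *
import pickle
im=pickle.load(open("top.pkl","rb"));P=lambda u,v,z:onz(im,u/1.5,v/1.5,z)[:2].round(4)
print("tin",P(146,293,.061))
for n,z,c in (("board",.015,[(234,214),(307,205),(315,277),(242,286)]),("box",.06,[(380,268),(436,264),(439,321),(384,325)]),("stand",.04,[(503,260),(532,255),(546,329),(517,334)]),("die",.035,[(111,262),(182,259),(185,325),(114,329)])):
    q=np.array([P(*k,z) for k in c]); print(n,q.mean(0).round(4),[round(float(np.degrees(np.arctan2(*(q[b]-q[a])[::-1]))),1) for a,b in ((0,1),(3,2),(0,3),(1,2))],[np.linalg.norm(q[b]-q[a]).round(3) for a,b in ((0,1),(1,2))])
print("keyhole",P(409,294,.06),"key",P(524,270,.075),"jar",P(95,207,.1),"bigcut",P(398,201,.03),"platen",P(72,299,.038),"knob",P(533,315,.08))
px=im["pixels"]; c=px[155:235,65:135]; d=px[165:225,240:385]
cv2.imwrite("pics/c1.png",np.hstack([cv2.resize(c,(350,400),interpolation=cv2.INTER_CUBIC),cv2.resize(px[165:228,325:370],(286,400),interpolation=cv2.INTER_CUBIC)]))
E
python3 -m jog '[[0.0625,0,0,0,0.0854],[0.12,-0.02,0,0,0.0854],[0.16,-0.05,0,0,0.0854],[0.16,-0.07,0,0,0.0854],[0.16,-0.07,0,0,0.0854]]' 30
```

```text
tin [0.5284 0.3296]
board [0.6196 0.1054] [-82.8, -82.9, -173.3, -173.5] [np.float64(0.138), np.float64(0.137)]
box [ 0.5262 -0.1458] [-85.8, -85.8, -176.0, -177.2] [np.float64(0.102), np.float64(0.103)]
stand [ 0.527  -0.3592] [-80.1, -80.3, -169.6, -169.7] [np.float64(0.055), np.float64(0.139)]
die [0.528  0.3348] [-87.5, -86.7, -176.7, -176.8] [np.float64(0.131), np.float64(0.122)]
keyhole [ 0.527  -0.1444] key [ 0.5697 -0.3496] jar [0.6772 0.4067] bigcut [ 0.7016 -0.1263] platen [0.518  0.4725] knob [ 0.4892 -0.3637]
t: 0.72
eef_pos: [0.4636, 0.5316, 0.2559]
orientation: [-0.728, -3.056, 0.002]
ft_force: [0.6, 0.4, 0.6]
width: 0.0851
grip_force: 0.0
```

```bash
python3 -m jog '[[0.015,-0.06,-0.01,0,0.0854],[0.03,-0.12,-0.03,0,0.0854],[0.05,-0.17,-0.05,0,0.0854],[0.065,-0.202,-0.06,0,0.0854],[0.065,-0.202,-0.06,0,0.0854]]'
python3 - <<'E'
from h import *
im=get_image("wrist"); cv2.imwrite("pics/w1.png",cv2.resize(im["pixels"],(768,576)))
import pickle; pickle.dump(im,open("w1.pkl","wb"))
s=state();print(s["eef_pos"], -im["R"].T@im["t"],im["R"].round(3).tolist())
print(proj(im,[0.5284,.3296,.061]))
E
```

```text
t: 1.35
eef_pos: [0.5283, 0.3291, 0.1954]
orientation: [-0.729, -3.055, 0.003]
ft_force: [-0.2, 1.2, 0.3]
width: 0.0852
grip_force: 0.0
[0.52729056 0.33204987 0.19605773] [0.45867254 0.36374447 0.31410593] [[0.452, 0.892, -0.003], [0.851, -0.43, 0.302], [0.268, -0.139, -0.953]]
(np.float64(256.2276597306486), np.float64(191.51041574663216))
```

View pics/w1.png

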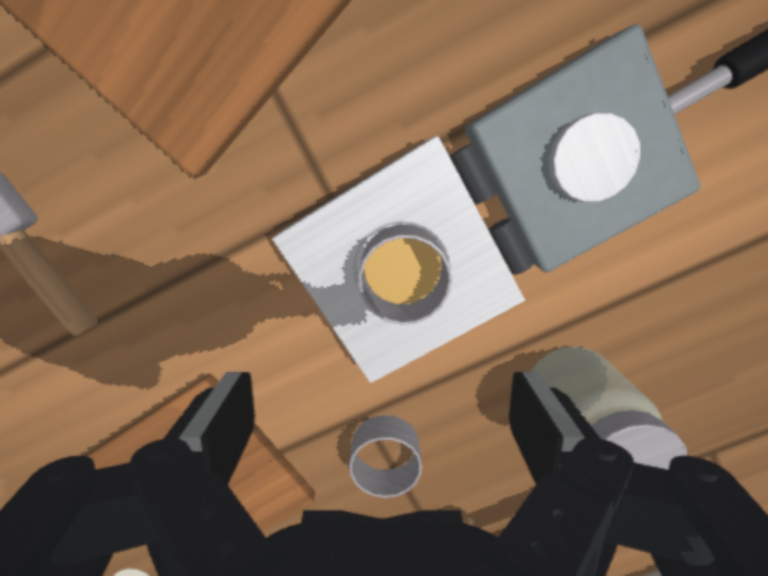

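The wrist picture shows the tin rim ellipse centred near (405,279) and the die corners at (274,238), (438,138), (523,299), (371,381).

```bash
python3 - <<'E'
from h import *
import pickle
im=pickle.load(open("w1.pkl","rb"))
print(onz(im,405/1.5,279/1.5,.061), np.mean([onz(im,u/1.5,v/1.5,.035) for u,v in((274,238),(438,138),(523,299),(371,381))],0))
for u,v in ((359,279),(451,279),(405,323),(405,235)): print(onz(im,u/1.5,v/1.5,.061))
E
```

```text
[0.52935268 0.34289722 0.061     ] [0.52974837 0.34144901 0.035     ]
[0.51698995 0.31844493 0.061     ]
[0.5417069 0.3673327 0.061    ]
[0.55464841 0.33059178 0.061     ]
[0.50559198 0.35445593 0.061     ]
```

```bash
python3 -m jog '[[0,0.012,-0.04,0,0.0854],[0,0.012,-0.08,0,0.0854],[0,0.012,-0.115,0,0.0854],[0,0.012,-0.132,0,0.0854],[0,0.012,-0.132,0,0.0854]]'
python3 -m jog '[[0,0,0,0,0.065],[0,0,0,0,0.055],[0,0,0,0,0.045],[0,0,0,0,0.045],[0,0,0,0,0.045]]' 35
```

```text
t: 2.02
eef_pos: [0.5264, 0.345, 0.0637]
orientation: [-0.719, -3.057, 0.001]
ft_force: [-0.5, 0.7, 0.4]
width: 0.0856
grip_force: 0.0
t: 2.65
eef_pos: [0.5285, 0.3442, 0.0662]
orientation: [0.723, 3.055, 0.004]
ft_force: [-0.2, -0.2, 6.7]
width: 0.0539
grip_force: 37.7
```

```bash
python3 -m jog '[[0,0,0.01,0,0.045],[0,0,0.03,0,0.045],[0,0,0.06,0,0.045],[0.01,-0.02,0.08,0,0.045],[0.03,-0.06,0.08,0,0.045]]' 35
python3 -m jog '[[0.02,-0.055,0,0,0.045],[0.04,-0.11,0,0,0.045],[0.06,-0.155,0,0,0.045],[0.06,-0.178,0,0,0.045],[0.06,-0.178,0,0,0.045]]'
python3 - <<'E'
from h import *
im=get_image("wrist"); cv2.imwrite("pics/w2.png",cv2.resize(im["pixels"],(768,576)))
import pickle; pickle.dump(im,open("w2.pkl","wb"))
s=state();print(s["eef_pos"],s["width"],s["grip_force"])
print(proj(im,[0.6196,.1054,.015]),proj(im,[*s["eef_pos"][:2],.015]))
E
```

```text
t: 3.28
eef_pos: [0.5587, 0.2842, 0.1474]
orientation: [0.717, 3.055, 0.006]
ft_force: [0.6, 0.2, -1.1]
width: 0.0541
grip_force: 37.1
t: 3.9
eef_pos: [0.6174, 0.1022, 0.1446]
orientation: [-0.731, -3.055, 0.002]
ft_force: [0.5, -0.2, -0.5]
width: 0.0536
grip_force: 37.1
[0.61705582 0.10519697 0.14460394] 0.05366043127390657 37.09281865507364
(np.float64(259.9604343076609), np.float64(193.7287330137142)) (np.float64(258.46319551395254), np.float64(191.37354070532427))
```

View pics/w2.png

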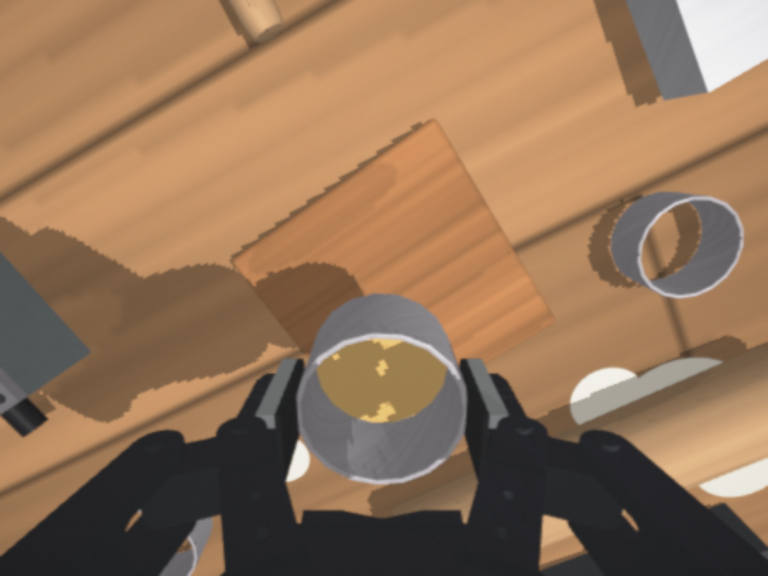

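Board corners appear at (434,119), (233,258) and (553,319); the tin is held upright.

```bash
python3 - <<'E'
from h import *
import pickle
im=pickle.load(open("w2.pkl","rb"))
a,b,c=[onz(im,u/1.5,v/1.5,.015) for u,v in((434,119),(233,258),(553,319))]
print((b+c)/2,np.linalg.norm(b-a),np.linalg.norm(c-a))
print(onz(im,382/1.5,408/1.5,.142))
E
```

```text
[0.62051149 0.10917694 0.015     ] 0.13558229129597013 0.13530421260813077
[0.61634109 0.10186011 0.142     ]
```

```bash
python3 -m jog '[[0.003,0.006,-0.03,0,0.045],[0.003,0.006,-0.06,0,0.045],[0.003,0.006,-0.078,0,0.045],[0.003,0.006,-0.084,0,0.045],[0.003,0.006,-0.084,0,0.045]]'
python3 -m jog '[[0,0,-0.001,0,0.045],[0,0,-0.002,0,0.045],[0,0,-0.002,0,0.045]]'
```

```text
t: 4.58
eef_pos: [0.6208, 0.1127, 0.0611]
orientation: [0.721, 3.057, 0.002]
ft_force: [0.5, 0.3, -0.4]
width: 0.0537
grip_force: 37.1
t: 4.95
eef_pos: [0.6212, 0.112, 0.0602]
orientation: [0.723, 3.056, 0.002]
ft_force: [-1.8, -0.0, 7.5]
width: 0.0535
grip_force: 38.0
```

Contact made (7.5 N). Release slowly, then lift.

```bash
python3 -m jog '[[0,0,0,0,0.058],[0,0,0,0,0.068],[0,0,0,0,0.08],[0,0,0,0,0.0854],[0,0,0,0,0.0854]]' 30
python3 -m jog '[[0,0,0.03,0,0.0854],[0,0,0.08,10,0.0854],[0,-0.03,0.13,20,0.0854],[-0.01,-0.09,0.14,30,0.0854],[-0.02,-0.15,0.14,37,0.0854]]'
python3 -m jog '[[-0.01,-0.0625,0,0,0.0854],[-0.02,-0.12,0,0,0.0854],[-0.03,-0.18,0,0,0.0854],[-0.04,-0.24,0,0,0.0854],[-0.04,-0.27,0,0,0.0854]]'
```

```text
t: 5.58
eef_pos: [0.6205, 0.1114, 0.0582]
orientation: [-0.724, -3.057, 0.0]
ft_force: [-0.1, -0.0, -1.0]
width: 0.0854
grip_force: 0.0
t: 6.2
eef_pos: [0.6011, -0.0399, 0.2001]
orientation: [-0.292, 3.124, -0.001]
ft_force: [1.5, -0.6, 0.7]
width: 0.0854
grip_force: 0.0
t: 6.82
eef_pos: [0.5584, -0.3135, 0.1984]
orientation: [0.275, -3.128, 0.003]
ft_force: [0.1, 1.0, -0.2]
width: 0.0853
grip_force: 0.0
```

```bash
python3 - <<'E'
from h import *
import pickle
im=get_image("wrist"); pickle.dump(im,open("w3.pkl","wb")); tp=get_image("top");pickle.dump(tp,open("t3.pkl","wb"))
s=state();print(s["eef_pos"],s["orientation"],s["width"]); print(proj(im,[.5697,-.3496,.075]))
a=cv2.resize(im["pixels"],(768,576)); b=tp["pixels"][120:210,140:230]
a[:180,:180]=cv2.resize(b,(180,180)); cv2.imwrite("pics/w3.png",a)
E
```

```text
[ 0.55873791 -0.31410868  0.19819456] [ 0.27176371 -3.12892877  0.00425255] 0.08526742787888193
(np.float64(211.92200217077394), np.float64(201.4525404039822))
```

View pics/w3.png

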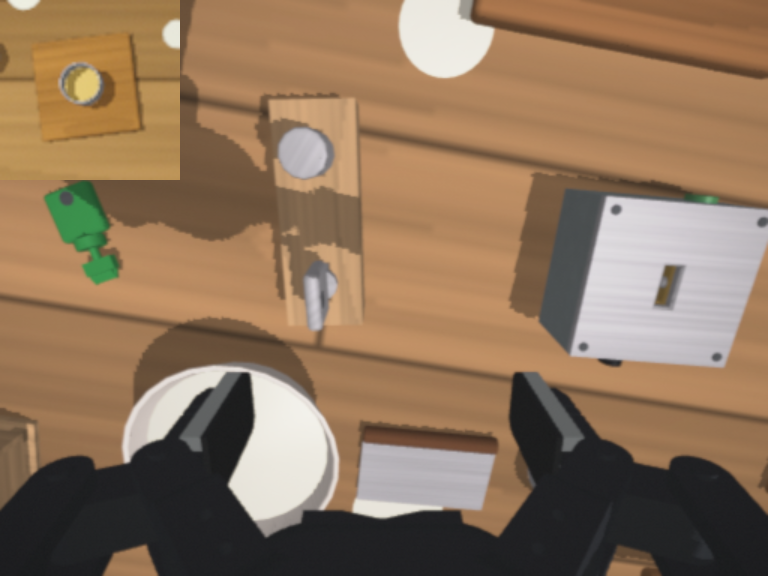

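The tin stands centrally on the small board (inset). The flat key head is at about (316,298), the round knob at (305,152), and the keyhole at (669,286).

```bash
python3 - <<'E'
from h import *
import pickle
im=pickle.load(open("w3.pkl","rb"));P=lambda u,v,z:onz(im,u/1.5,v/1.5,z)[:2].round(4)
print("key",P(316,298,.075),P(314,305,.084),"knob",P(305,152,.084),"hole",P(669,286,.06),[P(u,v,.06) for u,v in((678,265),(664,308))],
 "stand",[P(u,v,.04) for u,v in((268,98),(356,98),(364,323),(288,325))],"box",np.mean([P(u,v,.06) for u,v in ((605,196),(772,208),(725,367),(570,355))],0))
E
python3 -m jog '[[0.005,-0.03,-0.01,0,0.0854],[0.01,-0.04,-0.03,0,0.0854],[0.01,-0.04,-0.05,0,0.0854],[0.01,-0.04,-0.05,0,0.0854]]'
python3 - <<'E'
from h import *
import pickle
im=get_image("wrist"); pickle.dump(im,open("w4.pkl","wb")); print(state()["eef_pos"])
u,v=map(int,proj(im,[.57,-.352,.06])); u0=min(max(u-90,0),332);v0=min(max(v-90,0),204);print(u0,v0)
cv2.imwrite("pics/w4.png",cv2.resize(im["pixels"][v0:v0+180,u0:u0+180],(540,540),interpolation=cv2.INTER_CUBIC))
E
```

```text
key [ 0.5674 -0.351 ] [ 0.5685 -0.3507] knob [ 0.4883 -0.3657] hole [ 0.5276 -0.1425] [array([ 0.5142, -0.1421]), array([ 0.5416, -0.1404])] stand [array([ 0.4637, -0.3977]), array([ 0.4548, -0.3475]), array([ 0.5917, -0.3203]), array([ 0.6021, -0.3706])] box [ 0.5278  -0.14365]
t: 7.42
eef_pos: [0.5693, -0.3459, 0.1452]
orientation: [0.286, -3.124, -0.007]
ft_force: [-0.0, -0.2, 0.7]
width: 0.0854
grip_force: 0.0
[ 0.570198   -0.34650646  0.14678755]
156 121
```

View pics/w4.png

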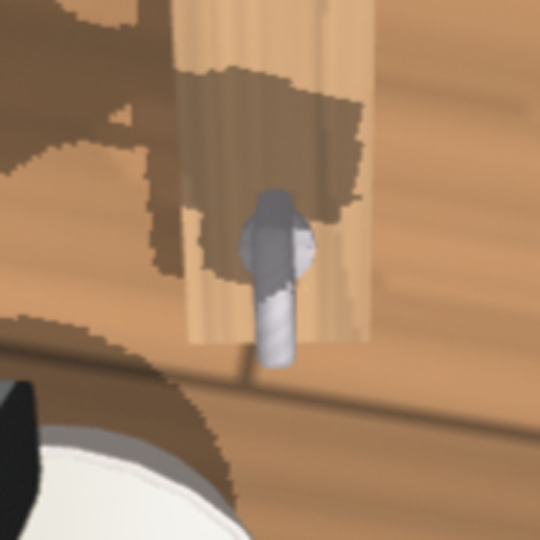

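The head runs nearly vertically at column 275, with its far top end at row ~364. The bowl's rim is lower left, so I check its clearance.

```bash
python3 - <<'E'
from h import *
import pickle
im=pickle.load(open("w4.pkl","rb"));P=lambda u,v,z:onz(im,156+u/3,121+v/3,z)[:2]
e=P(275.5,366,.084);a=P(256.5,350,.084);b=P(296,350,.084)
print("end",e,"width",np.linalg.norm(a-b),"stand dir",np.degrees(np.arctan2(*(P(189,343,.04)-P(175,60,.04))[::-1])),np.degrees(np.arctan2(*(P(371,340,.04)-P(375,60,.04))[::-1])), "endedge dir",np.degrees(np.arctan2(*(b-a)[::-1])))
d=np.array([np.cos(np.radians(10.8)),np.sin(np.radians(10.8))]); print("centre",e-.017*d, "collar",P(278,247,.048))
i3=pickle.load(open("w3.pkl","rb")); print("bowl",onz(i3,232/1.5,448/1.5,.06)); tp=pickle.load(open("t3.pkl","rb"));print("bowl",onz(tp,546/1.5,199/1.5,.06))
s=state(); from scipy.spatial.transform import Rotation as R
M=R.from_rotvec(s["orientation"]).as_matrix();print("closing",np.degrees(np.arctan2(M[1,1],M[0,1])))
c=e-.017*d
for q in (-8.5,8.5):print(proj(im,[*c,.084]))
E
```

```text
end [ 0.58300794 -0.34799293] width 0.00884390966042483 stand dir 11.011007210107556 11.184119475583163 endedge dir 100.36144515233964
centre [ 0.56630906 -0.35117841] collar [ 0.56734095 -0.35074703]
bowl [ 0.69061036 -0.39524376  0.06      ]
bowl [ 0.70049095 -0.39464965  0.06      ]
closing 100.47900010923937
(np.float64(247.51374861190808), np.float64(219.62461585433783))
(np.float64(247.51374861190808), np.float64(219.62461585433783))
```

```bash
python3 -m jog '[[-0.003,-0.005,-0.01,0,0.04],[-0.003,-0.005,-0.03,0,0.04],[-0.003,-0.005,-0.05,0,0.04],[-0.003,-0.005,-0.067,0,0.04],[-0.003,-0.005,-0.067,0,0.04]]' 90
python3 -m jog '[[0,0,0,0,0.02],[0,0,0,0,0.008],[0,0,0,0,0.003],[0,0,0,0,0.003],[0,0,0,0,0.003]]' 90
```

```text
t: 8.1
eef_pos: [0.5664, -0.3528, 0.079]
orientation: [0.284, -3.125, -0.004]
ft_force: [0.4, 0.2, 0.2]
width: 0.0398
grip_force: 0.0
t: 8.72
eef_pos: [0.568, -0.3528, 0.0819]
orientation: [-0.285, 3.128, 0.001]
ft_force: [-0.7, 3.9, 4.1]
width: 0.0071
grip_force: 90.2
```

```bash
python3 -m jog '[[0,0,0.01,0,0.003],[0,0,0.03,0,0.003],[0,0,0.06,0,0.003],[0,0.02,0.07,-3,0.003],[-0.01,0.07,0.07,-7,0.003]]' 90
python3 -m jog '[[-0.01,0.05,0,0,0.003],[-0.02,0.09,0,0,0.003],[-0.028,0.12,0,0,0.003],[-0.03,0.139,0,0,0.003],[-0.03,0.139,0,0,0.003]]'
python3 - <<'E'
from h import *
import pickle
out=[]
for n in("wrist","side","top"):
    im=get_image(n); pickle.dump(im,open(n+"5.pkl","wb")); s=state()
    u,v=map(int,proj(im,[.527,-.143,.07])); print(n,u,v,s["eef_pos"],s["width"]); 
    k=75 if n=="wrist" else 37
    v=min(v,384-k);u0,v0=u-k,v-k; print(u0,v0); out.append(cv2.resize(im["pixels"][v0:v0+2*k,u0:u0+2*k],(400,400),interpolation=cv2.INTER_CUBIC))
cv2.imwrite("pics/w5.png",np.hstack(out[:2]))
from scipy.spatial.transform import Rotation as R
M=R.from_rotvec(s["orientation"]).as_matrix();print("closing",np.degrees(np.arctan2(M[1,1],M[0,1])))
E
```

```text
t: 9.35
eef_pos: [0.5585, -0.2877, 0.1545]
orientation: [-0.08, 3.135, -0.009]
ft_force: [0.9, 1.3, -1.6]
width: 0.0076
grip_force: 89.5
t: 9.98
eef_pos: [0.5283, -0.1442, 0.1523]
orientation: [-0.095, 3.138, -0.001]
ft_force: [0.5, -0.5, -0.8]
width: 0.0074
grip_force: 89.5
wrist 256 211 [ 0.52825752 -0.1455754   0.15209665] 0.007298589067460435
181 136
side 254 230 [ 0.52813661 -0.1462621   0.1518736 ] 0.0072332929298832924
217 193
top 272 195 [ 0.52797654 -0.14652407  0.15167516] 0.007287461053209258
235 158
closing 93.23843697925224
```

View pics/w5.png

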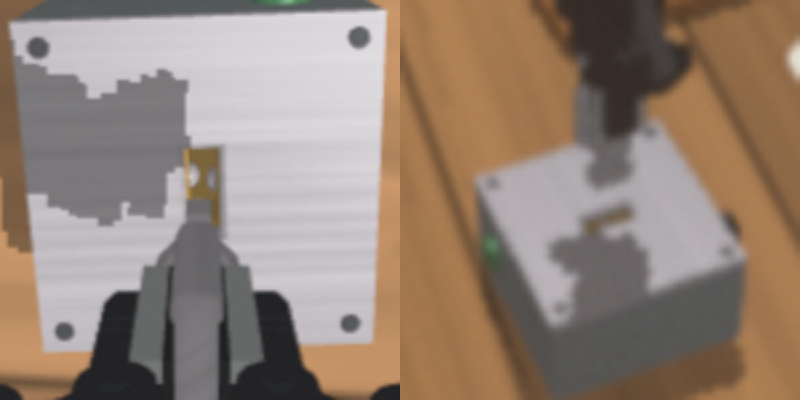

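Wrist crop: the slot's near end is at (204,147), spanning columns 184–223, with the blade tip just below at (199,201); box screws are at (38,48), (359,37), (350,323), (64,331). The key hangs straight.

```bash
python3 - <<'E'
from h import *
import pickle
im=pickle.load(open("wrist5.pkl","rb"));f=400/150
P=lambda u,v,z:onz(im,181+u/f,136+v/f,z)[:2]
Q=lambda X:((np.array(proj(im,X))-[181,136])*f).round(1)
c=[P(u,v,.06) for u,v in((38,48),(359,37),(350,323),(64,331))]
print(np.round(c,4),"centre",np.mean(c,0).round(4),"dirs",[np.degrees(np.arctan2(*(c[b]-c[a])[::-1])).round(1) for a,b in((0,3),(1,2),(0,1),(3,2))])
t=np.radians(3.5);x=np.array([np.cos(t),np.sin(t)]);y=np.array([-x[1],x[0]])
n=P(204,147,.06);print("slot near end",n,"->centre",n+.013*x, "slot width",np.linalg.norm(P(184,165,.06)-P(223,165,.06)))
k=np.array([.5282,-.1446])
print("pred tip near edge corners",[Q([*(k-a*x+b*y),.088]) for a in(.011,.008) for b in(-.003,.003)])
print("pred collar",[Q([*(k-.01*x),.1125]),Q([*(k-.01*x),.1205]),Q([*(k+.01*y),.1165]),Q([*(k-.01*y),.1165])])
s=pickle.load(open("side5.pkl","rb"));g=400/74
print("side slot centre",onz(s,217+208/g,193+220/g,.06), "side screws", np.mean([onz(s,217+(u-400)/g,193+v/g,.06)for u,v in((492,183),(650,131),(726,252),(560,309))],0))
E
```

```text
[[ 0.4895 -0.1898]
 [ 0.4813 -0.1037]
 [ 0.5675 -0.0957]
 [ 0.5755 -0.182 ]] centre [ 0.5284 -0.1428] dirs [np.float64(5.2), np.float64(5.3), np.float64(95.4), np.float64(95.3)]
slot near end [ 0.51466509 -0.14326123] ->centre [ 0.52764085 -0.1424676 ] slot width 0.011030703621973071
pred tip near edge corners [array([184.1, 189.5]), array([208.3, 189.5]), array([184.2, 200.8]), array([208.3, 200.8])]
pred collar [array([196.2, 232.5]), array([196.1, 247.7]), array([242.2, 282.3]), array([150.2, 282.2])]
side slot centre [ 0.52800079 -0.14676829  0.06      ] side screws [ 0.52825124 -0.14443821  0.06      ]
```

```bash
python3 -m jog '[[0,0.001,-0.01,1,0.003],[0,0.001,-0.02,2,0.003],[0,0.001,-0.024,2,0.003],[0,0.001,-0.024,2,0.003],[0,0.001,-0.024,2,0.003]]'
python3 - <<'E'
from h import *
import pickle
out=[]
for n in("wrist","side"):
    im=get_image(n); pickle.dump(im,open(n+"6.pkl","wb")); s=state()
    u,v=map(int,proj(im,[.528,-.1428,.062])); k=50 if n=="wrist" else 25
    print(n,u-k,v-k,s["eef_pos"],s["ft_force"]); out.append(cv2.resize(im["pixels"][v-k:v+k,u-k:u+k],(400,400),interpolation=cv2.INTER_CUBIC))
cv2.imwrite("pics/w6.png",np.hstack(out))
E
```

```text
t: 10.75
eef_pos: [0.5277, -0.1436, 0.1275]
orientation: [-0.147, 3.138, -0.0]
ft_force: [0.3, 0.4, -0.3]
width: 0.0073
grip_force: 89.4
wrist 206 172 [ 0.52776789 -0.14363093  0.12757308] [ 0.02862487 -0.45466367  0.45834868]
side 229 207 [ 0.52776905 -0.14361199  0.12763474] [ 0.96526163 -0.21008156 -0.14358491]
```

View pics/w6.png

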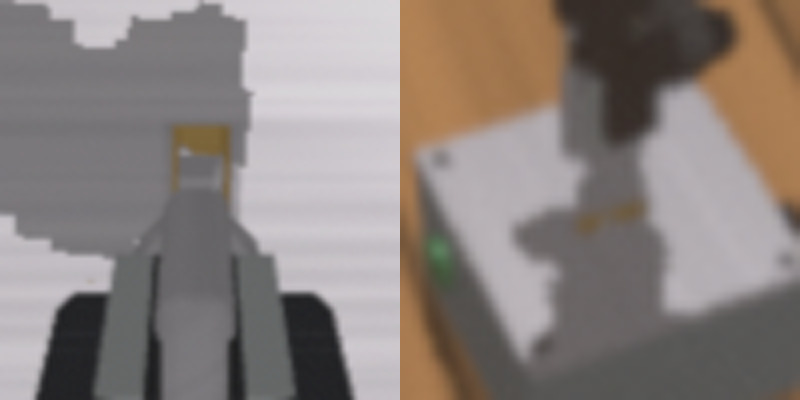

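Blade (columns 181–222) and slot (172–231) share the centre line at ~201, so I lower it in.

```bash
python3 -m jog '[[0,0,-0.004,0,0.003],[0,0,-0.008,0,0.003],[0,0,-0.011,0,0.003],[0,0,-0.011,0,0.003]]'
```

```text
t: 11.35
eef_pos: [0.5273, -0.1435, 0.1159]
orientation: [0.147, -3.137, -0.0]
ft_force: [-1.1, -0.1, -1.3]
width: 0.0075
grip_force: 89.4
```

Entering freely; continue with a small wiggle.

```bash
python3 -m jog '[[0,0,-0.004,1,0.003],[0,0,-0.008,-1,0.003],[0,0,-0.011,1,0.003],[0,0,-0.013,-1,0.003],[0,0,-0.013,0,0.003]]' 110
```

```text
t: 11.98
eef_pos: [0.5287, -0.1436, 0.1041]
orientation: [-0.147, 3.135, -0.001]
ft_force: [0.5, 0.6, 0.6]
width: 0.0069
grip_force: 110.1
```

```bash
python3 -m jog '[[0,0,-0.0015,1,0.003],[0,0,-0.003,-1,0.003],[0,0,-0.0045,1,0.003],[0,0,-0.006,-1,0.003],[0,0,-0.006,0,0.003]]'
```

```text
t: 12.6
eef_pos: [0.5289, -0.1434, 0.1016]
orientation: [-0.148, 3.136, -0.0]
ft_force: [-7.4, 2.5, 31.2]
width: 0.0071
grip_force: 114.9
```

```bash
python3 -m jog '[[-0.001,0,0,2,0.003],[-0.001,0,0,-2,0.003],[-0.001,0,0,2,0.003],[-0.001,0,0,-2,0.003],[-0.001,0,0,0,0.003]]'
python3 - <<'E'
from h import *
s=state();print(s["eef_pos"],s["ft_force"],s["moment"])
im=get_image("side"); u,v=map(int,proj(im,[.528,-.1428,.07])); k=30
cv2.imwrite("pics/w7.png",cv2.resize(im["pixels"][v-k:v+k,u-k:u+k],(480,480),interpolation=cv2.INTER_CUBIC))
E
```

```text
t: 13.22
eef_pos: [0.5288, -0.1434, 0.1016]
orientation: [-0.148, 3.133, -0.001]
ft_force: [-4.5, 3.5, 28.4]
width: 0.0073
grip_force: 114.5
[ 0.52881082 -0.14339696  0.10157976] [-4.51263756  3.49420163 28.42013811] [ 0.58235535  1.35391708 -0.14765575]
```

View pics/w7.png

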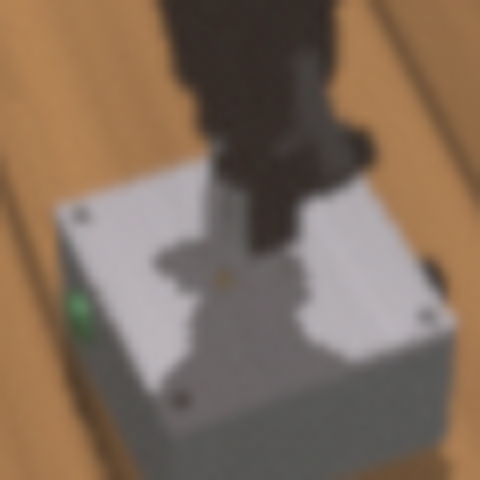

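The side view shows the collar down on the box top with only the slot's end at (222,278) uncovered. I'll test the turn, with slightly less push.

```bash
python3 -m jog '[[0,0,0.001,-5,0.003],[0,0,0.001,-12,0.003],[0,0,0.001,-20,0.003],[0,0,0.001,-28,0.003],[0,0,0.001,-28,0.003]]'; python3 -c "
from h import *
s=state();print(s['ft_force'],s['moment'],s['joint_positions'])"
```

```text
t: 13.9
eef_pos: [0.5283, -0.1434, 0.1016]
orientation: [0.616, 3.077, 0.001]
ft_force: [-4.2, 2.9, 24.1]
width: 0.0067
grip_force: 113.6
[-4.18641897  2.85059581 24.05822409] [0.51865048 1.07026319 0.034626  ] [ 0.10393718  0.44998907  0.1076057   1.98783242 -0.0734936   0.70373324
  1.43248544]
```

It turns freely while pressed home. Continue to about 97° in all.

```bash
python3 -m jog '[[0,0,0,-9,0.003],[0,0,0,-18,0.003],[0,0,0,-27,0.003],[0,0,0,-36,0.003],[0,0,0,-36,0.003]]'; python3 -m jog '[[0,0,0,-9,0.003],[0,0,0,-18,0.003],[0,0,0,-26,0.003],[0,0,0,-33,0.003],[0,0,0,-33,0.003]]'; python3 -c "
from h import *
s=state();print(s['ft_force'],s['moment'],s['joint_positions'])
from scipy.spatial.transform import Rotation as R
M=R.from_rotvec(s['orientation']).as_matrix();print('closing',np.degrees(np.arctan2(M[1,1],M[0,1])))"
```

```text
t: 14.52
eef_pos: [0.5281, -0.143, 0.1016]
orientation: [1.537, 2.738, 0.004]
ft_force: [-5.6, 3.8, 24.8]
width: 0.0068
grip_force: 113.9
t: 15.15
eef_pos: [0.5281, -0.1427, 0.1016]
orientation: [2.252, 2.19, 0.006]
ft_force: [-4.5, 4.9, 26.6]
width: 0.007
grip_force: 114.1
[-4.54725572  4.87307295 26.6037249 ] [0.9382113  1.22813476 0.10856283] [-0.13801818  0.47587075  0.42230802  2.00183041 -0.29337042  0.71954084
  0.43717817]
closing -1.5914515998524041
```

```bash
python3 -m jog '[[0,0,0,-1,0.003],[0,0,0,-1.5,0.003],[0,0,0,-1.5,0.003]]'; python3 - <<'E'
from h import *
s=state();print(s['t'],s['ft_force'],s['moment'],s['width'])
from scipy.spatial.transform import Rotation as R
M=R.from_rotvec(s['orientation']).as_matrix();print('closing',np.degrees(np.arctan2(M[1,1],M[0,1])))
w=get_image("wrist");t=get_image("top");a=cv2.resize(w["pixels"],(640,480)); a[:200,:200]=cv2.resize(t["pixels"][120:210,140:230],(200,200)); cv2.imwrite("pics/w8.png",a)
E
```

```text
t: 15.52
eef_pos: [0.5281, -0.1427, 0.1016]
orientation: [2.279, 2.162, 0.006]
ft_force: [-4.6, 4.1, 26.3]
width: 0.007
grip_force: 114.1
15.525 [-4.55176617  4.1076408  26.32156168] [1.02070446 1.37888909 0.30866908] 0.006985452396252206
closing -3.0092968088728855
```

View pics/w8.png

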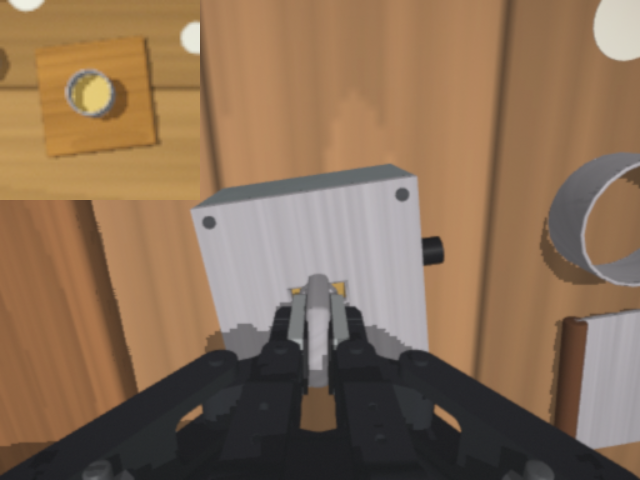

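The head lies across the slot at (318,285), the moment has jumped to 0.31 N m, meaning the cylinder is at its stop, and the tin stands on the board.

```bash
python3 -c "
from bench import *
print(close_job())"
```

```text
the job is handed in; nothing more can be done
None
```

I stood the tin upright on the smallest board, then pushed the flat-headed key home in the lock and turned it clockwise to its stop (past a quarter turn); I handed the job in at about 15.6 s with the key still gripped and held turned.

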